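# Sort handed rack feet

### The arm

A 6-joint arm with a two-finger parallel gripper is mounted at the origin on the work surface. World frame = base frame: x ahead of the robot, y to its left, z up, the work surface at z = 0. Lengths are in m, angles in rad, forces in N, time in s.
With the tool pointing down it reaches from about 0.25 to 0.725 m from the base axis. Payload 4 kg.
Tool frame: the origin (TCP) lies at the very end of the fingers, on their centre line; the grasp point (between the pads) lies 19 mm behind it; y points along the fingers, x is the direction in which the jaws open and shut, and the axes are right-handed (so a half turn about y gives the same grasp; the last joint's range is limited). The gripper opens to 85 mm and grips with 20 to 120 N. Pads are 22 mm wide; open, the fingers measure 114 mm over their backs; the gripper's body (76 mm by 85 mm) begins 54 mm behind the grasp point. The pads swing forward as they close: fully open they stand 13 mm farther back than shut.
Start: joints at [-1.272, 0.241, 0.005, 1.335, 0, 1.571], TCP at [0.147, -0.478, 0.231] pointing down, gripper open.
Joint ranges: [-2.72, 2.72], [-1.05, 1.87], [-1.09, 1.28], [-1.99, 2.15], [-1.42, 1.44], [-3.14, 3.14]. Speed limits (rad/s): [2.79, 2.79, 3.14, 3.14, 3.14, 3.14].

### API

Orientations are given as a rotation vector (axis times angle).
In Python, from workcell import move_to, move_straight, movej, grip, dwell, ik, grab_frame, Unreachable, sign_off, search_frame, tip_of, read_t, read_qpos, read_joint_velocities, read_tau, read_position, read_orientation, read_wrist_force, read_ft_torque, read_grip_width gives the robot as it stands. Calls block until the motion is done:
- move_to(position, orientation): joint-space move of the TCP to a pose.
- move_straight(position, rot=None, feed=0.15, f_stop=None): straight line of the TCP; rot=None keeps the orientation; feed is the mean speed in m/s. With f_stop (N) it stops when the force on the tool has changed by that much, and returns True; else False.
- movej(angles): joint-space move.
- grip(opening, effort=None): finger opening in m; effort is the grip in N (None keeps the last); returns when the fingers have stopped.
- dwell(seconds).
- ik(position, orientation): joint angles nearest the present ones, or None.
- grab_frame(name): name is "scene" or "top" or "wrist"; returns a dict with "img" (384x512x3 uint8, red, green, blue), "fovy" (degrees; the focal length in pixels is half the picture's height over the tangent of half this angle, whatever the lens; pixels are square), "cx", "cy" (the principal point, pixels), "rvec" (rotation vector, rad) and "tvec" (3), from world to camera coordinates, as OpenCV has them; the wrist camera has in their place "tool_from_camera" (4x4, takes a point from camera to tool coordinates, whose origin is the TCP and whose axes are the tool frame's). Camera axes: x right, y down, z forward; pixel columns grow to the right and rows downward; lengths in m; the calibration is good to about 2 mm. A picture is of the moment at which its call begins: read the wrist's pose just before it. There is no depth.
A pose or a line that the arm cannot do raises Unreachable and nothing moves.
- sign_off(): hands the job in, once; it reports no verdict.
Trained networks look in the newest picture that a camera, given by its name, has taken for a name from the list of things; names that differ only in an ending like _2 or _b are one class to them, and where a whole thing is asked for, a point or a joint stands for the part that bears it (a point fixed in the world has none). Each returns a list of dicts, best first, with "confidence" (0 to 1); they miss things now and then, are a little off and sometimes report something else, mostly with a low value. They report only what shows in the picture. A call takes as long as a camera call.
- search_frame(camera, name): "point" ([x, y, z] in m, in world coordinates, good to about 4 mm: the middle of the surface that is visible of it).
- tip_of(camera, name): "point" ([x, y, z] in m, in world coordinates, good to about 4 mm: a listed point, or the origin of a listed thing).
Readings, each from a call of its own:
- read_t(): time.
- read_qpos(): joint angles.
- read_joint_velocities(): joint speeds.
- read_tau(): joint torques, N m.
- read_position(): TCP position.
- read_orientation(): TCP orientation.
- read_wrist_force(): force on the tool from outside, world axes, zero at the start.
- read_ft_torque(): the same for the moment, N m.
- read_grip_width(): finger opening in m.
Only numpy, scipy, OpenCV 4.12 (cv2) and the standard library are available. Lean on these libraries where they do the work, as an engineer would, in place of code of your own. Each camera call takes 0.05 s, during which the arm holds its last target.

### The job

Sort the three dark metal rack feet off the sloping draining board: the two left-hand feet into the blue tray, the mirror-image right-hand foot into the yellow tray, each lying flat on its sole on the tray floor. The trays stand at unknown heights, so feel for the floor and set each foot down gently, neither dropping it nor pressing it hard. Leave the two brown bottles, the flask and the beaker where they are.

Things in the scene. Friction and masses are not known exactly. Their poses are not given: they have to be found in the camera images.
- left_foot_a_web (a point): centre of the web of a left-hand foot, dark metal, 0.15 to 0.31 kg. z out of the sole. Sole bar 44 (x) x 110 (y) x 8 mm; toe tab 40 wide at its +y end juts out to x = +59: from above, toe end away from you, it juts right. Web to pinch: 12 (x) x 70 (y), 8 to 45 mm above the underside; this point 26.5 above it. Starts sole down on the slope, web roughly across it, toe either way
- left_foot_b_web (a point): centre of the web of a left-hand foot, dark metal, 0.15 to 0.31 kg. z out of the sole. Sole bar 44 (x) x 110 (y) x 8 mm; toe tab 40 wide at its +y end juts out to x = +59: from above, toe end away from you, it juts right. Web to pinch: 12 (x) x 70 (y), 8 to 45 mm above the underside; this point 26.5 above it. Starts sole down on the slope, web roughly across it, toe either way
- right_foot_web (a point): centre of the web of a right-hand foot, dark metal, 0.15 to 0.31 kg. z out of the sole. Sole bar 44 (x) x 110 (y) x 8 mm; toe tab 40 wide at its +y end juts out to x = -59: from above, toe end away from you, it juts left. Web to pinch: 12 (x) x 70 (y), 8 to 45 mm above the underside; this point 26.5 above it. Starts sole down on the slope, web roughly across it, toe either way
- left_stand: fixed stand with the blue tray, for left-hand feet, on either side of the bench; origin on the bench, z up. Tray centred over it, axes parallel: outside 222 (x) x 172 (y) x 30 mm high, walls and floor 5 mm thick. Inner floor 69 to 130 mm above the bench, set anew each time and NOT in this reading: feel for it. The tray sits on springs: gives 1 mm per 3 N, at most 8 mm
- right_stand: fixed stand with the yellow tray, for right-hand feet, on either side of the bench; origin on the bench, z up. Tray centred over it, axes parallel: outside 222 (x) x 172 (y) x 30 mm high, walls and floor 5 mm thick. Inner floor 69 to 130 mm above the bench, set anew each time and NOT in this reading: feel for it. The tray sits on springs: gives 1 mm per 3 N, at most 8 mm
- board: white fixed draining board under the feet. Origin: centre of its face, 92 mm above the bench; x up the slope, away from the robot; y level; z out of the face, leaning 30 degrees from vertical towards the robot. Face 210 (x) x 500 (y) mm, 12 mm lip at the low edge. A fixed lamp bar, 14 mm thick, spans it at x 104, z 230 on posts at x 100 to 104, y -244 and 244: an upright tool hits it
- amber_a_mid (a point): bystander, leave alone: brown bottle with blue cap, 60 mm across, 150 mm high, standing loose on the bench; point at its middle, half-way up
- amber_b_mid (a point): bystander, leave alone: brown bottle with blue cap, 60 mm across, 150 mm high, standing loose on the bench; point at its middle, half-way up
- flask_mid (a point): bystander, leave alone: conical glass flask, 80 mm across, 125 mm high, standing loose on the bench; point at its middle, half-way up
- beaker_mid (a point): bystander, leave alone: glass beaker, 68 mm across, 85 mm high, standing loose on the bench; point at its middle, half-way up

How it is judged:
At the end, for the whole second after the job is handed in: Both left-hand feet lie in the blue tray and the right-hand foot in the yellow tray: web centre within 90 mm (x) and 65 mm (y) of the tray's middle and 85 to 170 mm above the bench, sole level within 0.12 rad, at rest (x of left_foot_a_web in the frame of left_stand between -0.09 and 0.09 m and y of left_foot_a_web in the frame of left_stand between -0.065 and 0.065 m and z of left_foot_a_web in the frame of left_stand between 0.085 and 0.17 m and angle between each of left_foot_a_web, left_foot_b_web, right_foot_web's own z axis and vertical below 0.12 rad and linear speed of each of left_foot_a, left_foot_b, right_foot below 0.02 m/s and x of left_foot_b_web in the frame of left_stand between -0.09 and 0.09 m and y of left_foot_b_web in the frame of left_stand between -0.065 and 0.065 m and z of left_foot_b_web in the frame of left_stand between 0.085 and 0.17 m and x of right_foot_web in the frame of right_stand between -0.09 and 0.09 m and y of right_foot_web in the frame of right_stand between -0.065 and 0.065 m and z of right_foot_web in the frame of right_stand between 0.085 and 0.17 m); the robot touches nothing.
It fails at once if a foot was dropped: moving faster than 0.5 m/s while out of the fingers (a fall of about 13 mm) ((linear speed of left_foot_a above 0.5 m/s and contact force between the fingers and left_foot_a below 0.05 N) or (linear speed of left_foot_b above 0.5 m/s and contact force between the fingers and left_foot_b below 0.05 N) or (linear speed of right_foot above 0.5 m/s and contact force between the fingers and right_foot below 0.05 N)).
It fails at once if a foot was pressed against a tray or stand with more than 30 N (contact force between any of left_foot_a, left_foot_b, right_foot and left_stand above 30 N or contact force between any of left_foot_a, left_foot_b, right_foot and right_stand above 30 N).
It fails at once if a bystander was shifted more than 30 mm or tipped over (distance of any of amber_a_mid, amber_b_mid, flask_mid, beaker_mid from where it was at the start of the episode above 0.03 m or angle between any of amber_a_mid, amber_b_mid, flask_mid, beaker_mid's own z axis and vertical above 0.4 rad).
It also fails if it takes over 72 s, if anything falls off the work surface, if the arm or the gripper's body presses on something with over 40 N, if the wrist force passes 120 N, or if a joint passes its speed limit or range.

## Working session

There is one attempt and no reset: what is moved stays moved. The work goes in short steps, each a Python script; the robot and the scene stay as the last script left them, time stands still between calls to the robot, and variables do not carry over. Pictures are saved under pics/ and viewed, and the job is handed in when it is done.

```bash
ls; mkdir -p pics; python3 - <<'E'
from workcell import *
import cv2
print(read_t(),read_position(),read_orientation(),read_grip_width(), read_qpos())
for c in ["scene","top","wrist"]:
    f=grab_frame(c)
    cv2.imwrite(f"pics/{c}0.png",cv2.cvtColor(f["img"],cv2.COLOR_RGB2BGR))
    print(c,{k:v for k,v in f.items() if k!="img"})
    if c=="wrist":continue
    for n in ["left_foot_a_web","right_foot_web","left_stand","right_stand","board","amber_a_mid","flask_mid","beaker_mid"]:
        for d in tip_of(c,n): print(c,n,[round(x,3) for x in d["point"]],round(d["confidence"],2))
print(read_t())
E
```

```text
pics
0.0 [ 0.14696862 -0.47721801  0.23038938] [-1.33452394  0.98761459 -0.98472021] 0.08529152683852843 [-1.27204409e+00  2.41421398e-01  3.67340033e-03  1.33521538e+00
 -9.93302331e-08  1.57079061e+00]
scene {'fovy': 51.09778649191513, 'cx': 259.44441569418046, 'cy': 188.29618571325855, 'rvec': array([ 0.43864879, -2.80288005,  1.09020169]), 'tvec': array([0.52891399, 0.17897916, 0.99007058])}
scene left_foot_a_web [0.583, -0.178, 0.113] 0.77
scene right_foot_web [0.61, 0.138, 0.112] 0.68
scene left_stand [0.43, 0.377, -0.006] 0.79
scene left_stand [0.581, -0.178, 0.115] 0.69
scene right_stand [0.457, -0.356, -0.006] 0.76
scene board [0.617, -0.016, 0.095] 0.57
scene amber_a_mid [0.668, 0.34, 0.076] 0.62
scene flask_mid [0.387, 0.128, 0.064] 0.59
scene beaker_mid [0.388, -0.096, 0.042] 0.82
scene beaker_mid [0.385, 0.129, 0.062] 0.54
top {'fovy': 56.119285827289254, 'cx': 255.35442444511963, 'cy': 195.99401479255883, 'rvec': array([ 2.19033636, -2.16415237,  0.08134041]), 'tvec': array([-0.01462954,  0.53848773,  0.96360019])}
top left_foot_a_web [0.582, -0.176, 0.11] 0.69
top righ
[... 166 characters left out ...]
top board [0.386, -0.096, 0.038] 0.75
top amber_a_mid [0.677, 0.335, 0.076] 0.72
top flask_mid [0.383, 0.128, 0.061] 0.56
top beaker_mid [0.382, -0.098, 0.039] 0.72
top beaker_mid [0.386, 0.129, 0.063] 0.59
top beaker_mid [0.687, -0.341, 0.075] 0.2
wrist {'fovy': 70.58131068170906, 'cx': 252.59900276842484, 'cy': 185.5819066841089, 'tool_from_camera': array([[ 9.99998245e-01, -6.38685528e-04,  1.76133858e-03,
        -2.14848868e-04],
       [-1.87247949e-03, -3.08750600e-01,  9.51141189e-01,
        -1.43803178e-01],
       [-6.36657704e-05, -9.51142818e-01, -3.08751254e-01,
         8.05058499e-02],
       [ 0.00000000e+00,  0.00000000e+00,  0.00000000e+00,
         1.00000000e+00]])}
0.95
```

View pics/scene0.png

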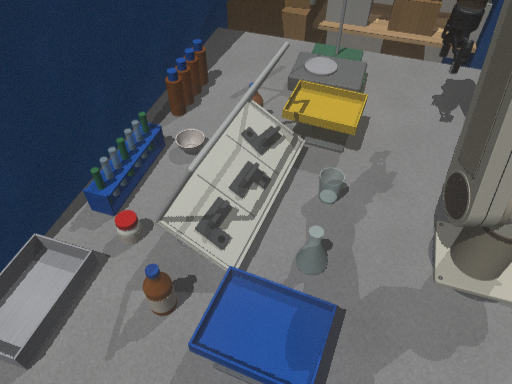

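View pics/top0.png

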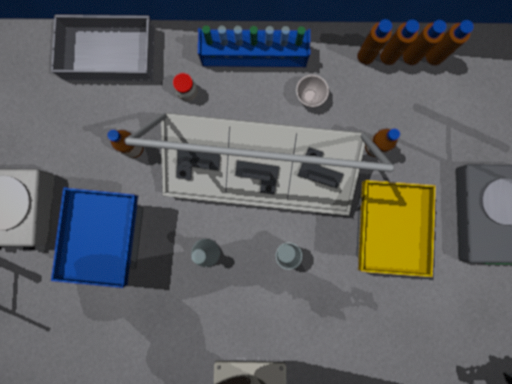

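The blue tray is at top (95,238) and the yellow one at (400,228). The feet are at about (198,163), (257,176) and (321,170). I need a closer view to tell their handedness.

```bash
python3 - <<'E'
import cv2,numpy as np
t=cv2.imread("pics/top0.png")[105:220,155:370]
t=cv2.convertScaleAbs(t,alpha=1.8,beta=20)
cv2.imwrite("pics/topz.png",cv2.resize(t,None,fx=3.7,fy=3.7,interpolation=cv2.INTER_CUBIC))
s=cv2.imread("pics/scene0.png")[100:270,160:310]
s=cv2.convertScaleAbs(s,alpha=1.8,beta=20)
cv2.imwrite("pics/scenez.png",cv2.resize(s,None,fx=3.5,fy=3.5,interpolation=cv2.INTER_CUBIC))
E
```

```text
(no output)
```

View pics/topz.png

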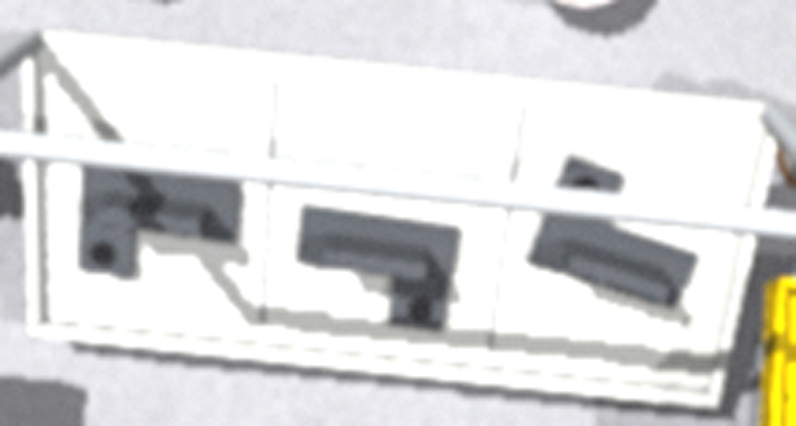

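View pics/scenez.png

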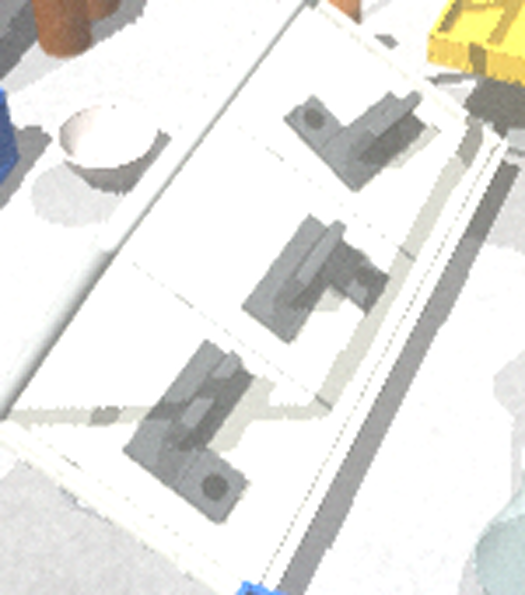

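The top view has +x up and +y to the left.
- **Rightmost foot (y≈-0.177):** toe left, juts up, so it is left-hand.
- **Middle foot:** toe right, juts down, so it is left-hand.
- **Leftmost foot (y≈0.138):** toe left, juts down, so it is the right-hand one.

This agrees with the networks. Next I'll fit the board and tray yaw, and check reachability.

```bash
cat > h.py <<'E'
import numpy as np, cv2, json
from scipy.spatial.transform import Rotation as Ro
from workcell import *
def K(f):
    h=f["img"].shape[0]; fl=h/2/np.tan(np.radians(f["fovy"])/2)
    return np.array([[fl,0,f["cx"]],[0,fl,f["cy"]],[0,0,1]])
def ext(f):  # world->cam R,t
    if "rvec" in f: return Ro.from_rotvec(f["rvec"]).as_matrix(), np.array(f["tvec"])
    T=f["W"]@f["tool_from_camera"]; Ti=np.linalg.inv(T); return Ti[:3,:3],Ti[:3,3]
def wristframe():
    W=np.eye(4); W[:3,:3]=Ro.from_rotvec(read_orientation()).as_matrix(); W[:3,3]=read_position()
    f=grab_frame("wrist"); f["W"]=W; return f
def proj(f,P):
    R,t=ext(f); c=np.atleast_2d(P)@R.T+t; p=c@K(f).T; return p[:,:2]/p[:,2:]
def rayz(f,uv,z):
    R,t=ext(f); o=-R.T@t; d=R.T@np.linalg.inv(K(f))@np.array([uv[0],uv[1],1.]); return o+d*(z-o[2])/d[2]
def save(f,name,s=1): cv2.imwrite("pics/"+name,cv2.resize(cv2.cvtColor(f["img"],cv2.COLOR_RGB2BGR),None,fx=s,fy=s))
def boxpts(a,b): return np.array([[x,y,z] for x in (a[0],b[0]) for y in (a[1],b[1]) for z in (a[2],b[2])])
def footmask(f,T,hand,shape=(384,512)):
    m=np.zeros(shape,np.uint8)
    s=1 if hand=="L" else -1
    for a,b in [((-.022,-.055,0),(.022,.055,.008)),((min(0,s*.059),.015,0),(max(0,s*.059),.055,.008)),((-.006,-.035,.008),(.006,.035,.045))]:
        P=boxpts(a,b)@T[:3,:3].T+T[:3,3]
        h=cv2.convexHull((proj(f,P)*16).round().astype(np.int32))
        cv2.fillConvexPoly(m,h,1,shift=4)
    return m
def boardT(bx,by,yaw):
    T=np.eye(4); T[:3,:3]=Ro.from_euler('ZY',[yaw,-np.pi/6]).as_matrix(); T[:3,3]=[bx,by,.092]; return T
def footT(B,x,y,th):
    F=np.eye(4); F[:3,:3]=Ro.from_euler('Z',th).as_matrix(); F[:3,3]=[x,y,0]; return B@F
def toolR(x,y):  # tool axes: x jaw dir, y pointing
    y=y/np.linalg.norm(y); x=x-y*(x@y); x/=np.linalg.norm(x); return np.column_stack([x,y,np.cross(x,y)])
E
python3 - <<'E'
from h import *
import pickle
f={c:grab_frame(c) for c in("scene","top")}; pickle.dump(f,open("f.pkl","wb"))
t=f["top"]
for uv,z in [((165.8,113.1),.1445),((361.8,132.8),.1445),((163.1,195.5),.045),((349,214.5),.045)]: print(rayz(t,uv,z).round(4))
# trays: color masks
hsv=cv2.cvtColor(t["img"],cv2.COLOR_RGB2HSV)
for nm,lo,hi in[("blue",(105,150,60),(125,255,255)),("yellow",(20,150,100),(35,255,255))]:
    m=cv2.inRange(hsv,lo,hi); n,l,s,c=cv2.connectedComponentsWithStats(m); i=1+np.argmax(s[1:,4])
    cs,_=cv2.findContours((l==i).astype(np.uint8),cv2.RETR_EXTERNAL,cv2.CHAIN_APPROX_NONE)
    r=cv2.minAreaRect(max(cs,key=len)); print(nm,r); bp=cv2.boxPoints(r)
    for z in(.12,): P=np.array([rayz(t,p,z) for p in bp]); print(P[:,:2].round(4).tolist(), P.mean(0))
E
```

```text
[0.7292 0.2122 0.1445]
[ 0.6854 -0.2651  0.1445]
[0.5352 0.2385 0.045 ]
[ 0.4904 -0.2576  0.045 ]
blue ((92.73817443847656, 237.3485870361328), (74.06861114501953, 94.48216247558594), 6.842772960662842)
[[0.3209, 0.4856], [0.5498, 0.471], [0.53, 0.2878], [0.3023, 0.3061]] [0.42573965 0.38762501 0.12      ]
yellow ((397.83465576171875, 228.13339233398438), (72.66189575195312, 93.88492584228516), 2.2906100749969482)
[[0.3456, -0.2631], [0.574, -0.2748], [0.5688, -0.4532], [0.341, -0.4378]] [ 0.45733508 -0.35721082  0.12      ]
```

```bash
cat > fit.py <<'E'
from h import *
import pickle
from scipy.optimize import minimize
f=pickle.load(open("f.pkl","rb"))
def colmask(fr,nm):
    hsv=cv2.cvtColor(fr["img"],cv2.COLOR_RGB2HSV)
    lo,hi={"blue":((105,150,60),(125,255,255)),"yellow":((20,150,80),(35,255,255))}[nm]
    m=cv2.inRange(hsv,lo,hi); n,l,s,c=cv2.connectedComponentsWithStats(m); i=1+np.argmax(s[1:,4])
    return (l==i).astype(np.uint8)
M={(c,n):colmask(f[c],n) for c in f for n in("blue","yellow")}
def tm(fr,p):
    T=np.eye(4);T[:3,:3]=Ro.from_euler('Z',p[2]).as_matrix();T[:3,3]=[p[0],p[1],p[3]-.005]
    P=boxpts((-.111,-.086,0),(.111,.086,.03))@T[:3,:3].T+T[:3,3]
    m=np.zeros((384,512),np.uint8);cv2.fillConvexPoly(m,cv2.convexHull((proj(fr,P)*16).round().astype(np.int32)),1,shift=4);return m
out={}
for n,p0 in(("blue",[.43,.376,-.09,.1]),("yellow",[.458,-.357,-.045,.1])):
    cost=lambda p:sum(np.sum(tm(f[c],p)!=M[c,n])for c in f)+1e5*max(0,.069-p[3],p[3]-.13)
    r=min((minimize(cost,p0,method="Nelder-Mead",options=dict(initial_simplex=np.array(p0)+np.vstack([np.zeros(4),np.diag([.02,.02,.08,.02])*s]),maxiter=400)) for s in(1,-1,.5)),key=lambda r:r.fun)
    print(n,r.x.round(4),r.fun,[int(M[c,n].sum()) for c in f]); out[n]=r.x.tolist()
B=boardT(.6115,-.017,-.091)
D={c:(f[c]["img"].max(2)<75).astype(np.uint8) for c in f}
for name,hand,w,toe in(("R","R",(.614,.138,.111),0),("L2","L",(.588,-.012,.108),np.pi),("L3","L",(.582,-.177,.111),0)):
    q=(np.linalg.inv(B)@np.r_[w,1])[:2]
    best=None
    def cost(p,cs=("scene",)):
        e=0
        for c in f:
            m=footmask(f[c],footT(B,*p),hand)
            ctr=proj(f[c],(B@np.r_[q,0,1])[:3])[0]; roi=np.zeros_like(m);cv2.circle(roi,tuple(ctr.astype(int).tolist()),42 if c=="scene" else 36,1,-1)
            e+=np.sum((m!=D[c])&(roi>0))*(1 if c=="scene" else .5)
        return e
    for dth in(-.3,0,.3):
        p0=np.array([*q,toe+dth]); r=minimize(cost,p0,method="Nelder-Mead",options=dict(initial_simplex=p0+np.vstack([np.zeros(3),np.diag([.01,.01,.15])]),maxiter=200))
        if best is None or r.fun<best.fun: best=r
    print(name,best.x.round(4),best.fun); out[name]=best.x.tolist()
    for c in f:
        cs,_=cv2.findContours(footmask(f[c],footT(B,*best.x),hand),cv2.RETR_EXTERNAL,cv2.CHAIN_APPROX_NONE)
        cv2.drawContours(f[c]["img"],cs,-1,(255,0,0),1)
json.dump(out,open("fit.json","w"))
for c,s in(("scene",np.s_[90:270,150:320]),("top",np.s_[105:220,155:370])):
    cv2.imwrite(f"pics/fit_{c}.png",cv2.resize(cv2.convertScaleAbs(f[c]["img"][s][...,::-1],alpha=1.6,beta=10),None,fx=3.3,fy=3.3,interpolation=cv2.INTER_NEAREST))
E
python3 fit.py
```

```text
blue [ 0.423   0.4066 -0.051   0.069 ] 32216.64449083117 [22313, 6527]
yellow [ 0.4574 -0.3589 -0.0653  0.0989] 704.0 [2772, 6741]
R [ 0.0003  0.1533 -0.0985] 819.5
L2 [-1.5900e-02  1.4000e-03  3.0226e+00] 773.5
L3 [-0.0081 -0.1597 -0.2191] 1001.5
```

```bash
sed -i 's/(105,150,60),(125,255,255)/(108,190,90),(122,255,255)/' fit.py; python3 fit.py; python3 - <<'E'
import cv2,numpy as np
a=cv2.imread("pics/fit_scene.png");b=cv2.imread("pics/fit_top.png");print(a.shape,b.shape)
E
```

```text
blue [ 0.4236  0.406  -0.0751  0.069 ] 8961.0 [1455, 5707]
yellow [ 0.4574 -0.3589 -0.0653  0.0989] 704.0 [2772, 6741]
R [ 0.0003  0.1533 -0.0985] 819.5
L2 [-1.5900e-02  1.4000e-03  3.0226e+00] 773.5
L3 [-0.0081 -0.1597 -0.2191] 1001.5
(594, 561, 3) (380, 710, 3)
```

View pics/fit_scene.png

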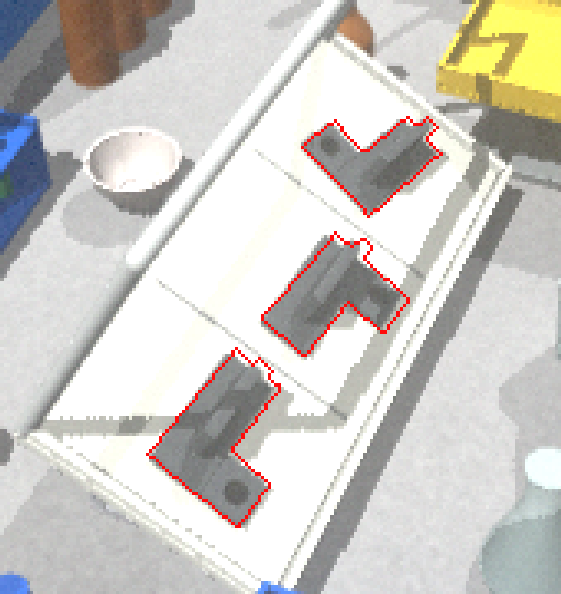

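View pics/fit_top.png

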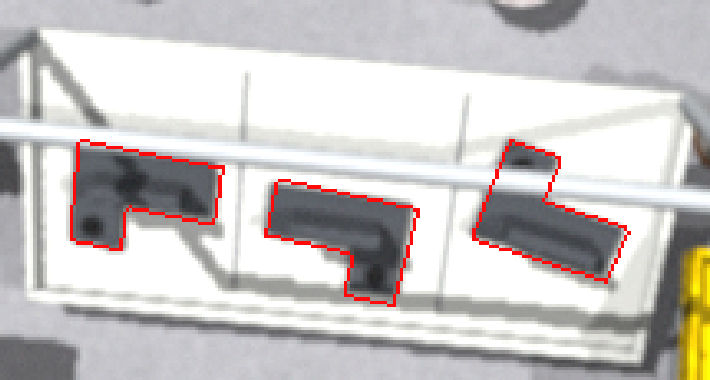

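The foot fits line up closely in both views. The blue mask is picking the wrong component, so I'll fix that and check IK for the whole plan.

```bash
python3 - <<'E'
s=open('fit.py').read()
s=s.replace('i=1+np.argmax(s[1:,4])','i=l[320,262] if (nm=="blue" and fr is f["scene"]) else 1+np.argmax(s[1:,4])').replace("(108,190,90)","(108,190,60)")
open('fit.py','w').write(s)
E
python3 fit.py | head -2
cat >> h.py <<'E'
FIT=json.load(open("fit.json")) if __import__("os").path.exists("fit.json") else {}
B=boardT(.6115,-.017,-.091)
def grasp(name,h,sgn,pitch=0):
    """TCP pose with TCP h above underside along board normal"""
    hand="R" if name=="R" else "L"
    F=footT(B,*FIT[name]); n=F[:3,2]
    P=(F@np.array([0,.003,h,1]))[:3]
    return P,toolR(sgn*F[:3,0],-n)
def place(tray,tx,ty,z,xdir):
    p=FIT[tray]; c,s=np.cos(p[2]),np.sin(p[2])
    return np.array([p[0]+c*tx-s*ty,p[1]+s*tx+c*ty,z]),toolR(xdir*np.array([c,s,0]),np.array([0,0,-1.]))
rv=lambda R:Ro.from_matrix(R).as_rotvec()
E
python3 - <<'E'
from h import *
for n in("R","L2","L3"):
  for s in(1,-1):
    for h in(.012,.1,.15):
        P,R=grasp(n,h,s); q=ik(P,rv(R)); print(n,s,h,P.round(3),None if q is None else np.round(q,2))
for t,tx in(("blue",.033),("blue",-.033),("yellow",0)):
  for s in(1,-1):
    for z in(.085,.2,.28):
        P,R=place(t,tx,0,z,s); q=ik(P,rv(R)); print(t,tx,s,z,P.round(3),None if q is None else np.round(q,2))
E
```

```text
blue [ 0.4231  0.404  -0.0803  0.069 ] 8396.0 [1455, 6336]
yellow [ 0.4574 -0.3589 -0.0653  0.0989] 704.0 [2772, 6741]
R 1 0.012 [0.62  0.139 0.103] [ 0.32  0.31 -0.42  0.35 -0.2   2.03]
R 1 0.1 [0.576 0.143 0.179] [ 0.35  0.14 -0.41  0.54 -0.22  2.06]
R 1 0.15 [0.551 0.145 0.222] [ 0.38  0.05 -0.38  0.66 -0.23  2.08]
R -1 0.012 [0.62  0.139 0.103] [ 0.32  0.31 -0.42  0.35 -0.2  -1.12]
R -1 0.1 [0.576 0.143 0.179] [ 0.35  0.14 -0.41  0.54 -0.22 -1.08]
R -1 0.15 [0.551 0.145 0.222] [ 0.38  0.05 -0.38  0.66 -0.23 -1.06]
L2 1 0.012 [ 0.591 -0.017  0.094] [-0.01  0.23 -0.57  0.25 -0.04 -1.38]
L2 1 0.1 [ 0.548 -0.013  0.17 ] [ 0.    0.03 -0.56  0.45 -0.05 -1.37]
L2 1 0.15 [ 0.523 -0.011  0.214] [ 0.01 -0.07 -0.53  0.58 -0.05 -1.37]
L2 -1 0.012 [ 0.591 -0.017  0.094] [-0.01  0.23 -0.57  0.25 -0.04  1.76]
L2 -1 0.1 [ 0.548 -0.013  0.17 ] [ 0.    0.03 -0.56  0.45 -0.05  1.77]
L2 -1 0.15 [ 0.523 -0.011  0.214] [ 0.01 -0.07 -0.53  0.58 -0.05  1.78]
L3 1 0.012 [ 0.585 -0.172  0.099] [-0.35  0.26 -0.51  0.29  0.13  1.56]
L3 1 0.1 [ 0.541 -0.168  0.175] [-0.38  0.08 -0.5   0.49  0.14  1.54]
L3 1 
[... 940 characters left out ...]
]
blue -0.033 -1 0.085 [0.39  0.407 0.085] [ 0.81  0.47 -0.06  1.04 -0.   -0.68]
blue -0.033 -1 0.2 [0.39  0.407 0.2  ] [ 0.81  0.38  0.12  1.31 -0.   -0.68]
blue -0.033 -1 0.28 [0.39  0.407 0.28 ] [ 0.81  0.36  0.29  1.5  -0.   -0.68]
yellow 0 1 0.085 [ 0.457 -0.359  0.085] [-0.67  0.5  -0.01  1.06  0.    0.97]
yellow 0 1 0.2 [ 0.457 -0.359  0.2  ] [-0.67  0.42  0.17  1.33  0.    0.97]
yellow 0 1 0.28 [ 0.457 -0.359  0.28 ] [-0.67  0.4   0.35  1.52  0.    0.97]
yellow 0 -1 0.085 [ 0.457 -0.359  0.085] [-0.67  0.5  -0.01  1.06 -0.   -2.17]
yellow 0 -1 0.2 [ 0.457 -0.359  0.2  ] [-0.67  0.42  0.17  1.33 -0.   -2.17]
yellow 0 -1 0.28 [ 0.457 -0.359  0.28 ] [-0.67  0.4   0.35  1.52 -0.   -2.17]
```

```bash
grep -n "i=" fit.py | head -3; python3 - <<'E'
from h import *
import pickle
f=pickle.load(open("f.pkl","rb"))
h=cv2.cvtColor(f["scene"]["img"],cv2.COLOR_RGB2HSV)
for p in((262,320),(240,285),(220,350),(310,370),(100,180),(30,100)): print(p,h[p[1],p[0]])
E
```

```text
7:    lo,hi={"blue":((108,190,60),(122,255,255)),"yellow":((20,150,80),(35,255,255))}[nm]
8:    m=cv2.inRange(hsv,lo,hi); n,l,s,c=cv2.connectedComponentsWithStats(m); i=l[320,262] if (nm=="blue" and fr is f["scene"]) else 1+np.argmax(s[1:,4])
29:            ctr=proj(f[c],(B@np.r_[q,0,1])[:3])[0]; roi=np.zeros_like(m);cv2.circle(roi,tuple(ctr.astype(int).tolist()),42 if c=="scene" else 36,1,-1)
(262, 320) [109 190 158]
(240, 285) [110 168 137]
(220, 350) [110 180 160]
(310, 370) [110 181 134]
(100, 180) [ 86 109  47]
(30, 100) [107 166  69]
```

```bash
sed -i 's/(108,190,60),(122,255,255)/(105,140,85),(122,255,255)/' fit.py; python3 fit.py | head -2
```

```text
blue [ 0.4285  0.3754 -0.0838  0.1218] 2142.0 [11137, 5983]
yellow [ 0.4574 -0.3589 -0.0653  0.0989] 704.0 [2772, 6741]
```

Both trays are now well located; blue agrees with the network. First pick is the right-hand foot, with a wrist picture before the grasp.

```bash
cat >> h.py <<'E'
SG={"R":1,"L2":-1,"L3":1}
def tilt(y,x=.40,z=.31):
    return np.array([x,y,z]),toolR(B[:3,0],-B[:3,2])
E
python3 - <<'E'
from h import *
t0=read_t()
n="R"
grip(.06,60)
P,R=tilt(.10); move_to(P,rv(R)); print(read_t()-t0,read_position())
P,R=grasp(n,.12,SG[n]); move_to(P,rv(R)); print(read_t()-t0,(read_position()-P).round(4))
f=wristframe()
T=footT(B,*FIT[n]); cs,_=cv2.findContours(footmask(f,T,"R"),cv2.RETR_EXTERNAL,cv2.CHAIN_APPROX_NONE)
f["img"]=cv2.convertScaleAbs(f["img"],alpha=1.6,beta=10); cv2.drawContours(f["img"],cs,-1,(255,0,0),1); save(f,"w_R.png",1.2)
print(read_wrist_force(),read_grip_width())
E
```

```text
2.6333 [0.40023772 0.09960359 0.31002164]
3.4750000000000005 [-0.0002 -0.0005  0.0001]
[0.25483274 0.54262078 0.35133929] 0.06004973437654795
```

View pics/w_R.png

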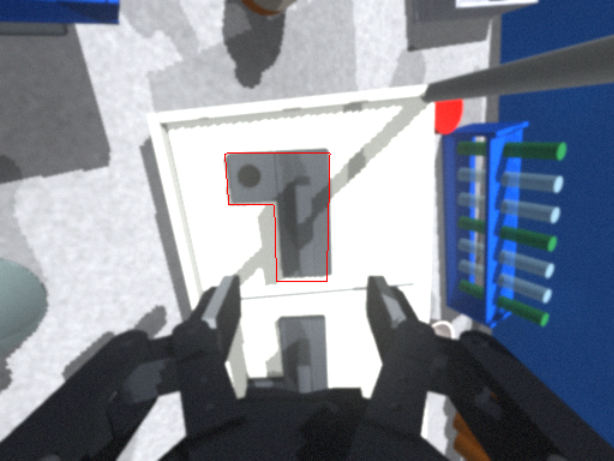

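The outline matches within about 2 mm and 2°. I'll refine it on the wrist picture, then pick.

```bash
cat >> h.py <<'E'
from scipy.optimize import minimize
def refine(n,pic):
    f=wristframe(); hand="R" if n=="R" else "L"
    D=(f["img"].max(2)<90).astype(np.uint8)
    p0=np.array(FIT[n]); roi=cv2.dilate(footmask(f,footT(B,*p0),hand),np.ones((25,25),np.uint8))
    fy=(proj(f,read_position()))[0]
    cost=lambda p:np.sum((footmask(f,footT(B,*p),hand)!=D)&(roi>0))
    r=minimize(cost,p0,method="Nelder-Mead",options=dict(initial_simplex=p0+np.vstack([np.zeros(3),np.diag([.004,.004,.05])]),maxiter=200))
    print(n,"refine",p0.round(4),r.x.round(4),cost(p0),r.fun,D[roi>0].sum())
    g=f["img"]; f["img"]=cv2.convertScaleAbs(g,alpha=1.6,beta=10)
    cs,_=cv2.findContours(footmask(f,footT(B,*r.x),hand),cv2.RETR_EXTERNAL,cv2.CHAIN_APPROX_NONE); cv2.drawContours(f["img"],cs,-1,(255,0,0),1); save(f,pic,1.2)
    if np.all(np.abs(r.x-p0)<[.008,.008,.1]) and r.fun<cost(p0): FIT[n]=r.x.tolist(); json.dump(FIT,open("fit.json","w"))
    else: print("NOT accepted")
E
python3 - <<'E'
from h import *
n="R"; t0=read_t()
refine(n,"w_R2.png")
P,R=grasp(n,.06,SG[n]); move_straight(P,rv(R),feed=.15)
P,R=grasp(n,.0135,SG[n]); print("hit",move_straight(P,rv(R),feed=.06,f_stop=6))
print((read_position()-P).round(4),read_wrist_force().round(2))
grip(0.0,60); print("w",read_grip_width(),read_wrist_force().round(2),read_t()-t0)
E
```

```text
R refine [ 0.0003  0.1533 -0.0985] [ 0.0023  0.1549 -0.0684] 823 510.0 6102
hit False
[0.0001 0.     0.0001] [-0.23  0.    0.12]
w 0.010826067500820576 [-4.35 -0.05  2.39] 2.0249999999999995
```

View pics/w_R2.png

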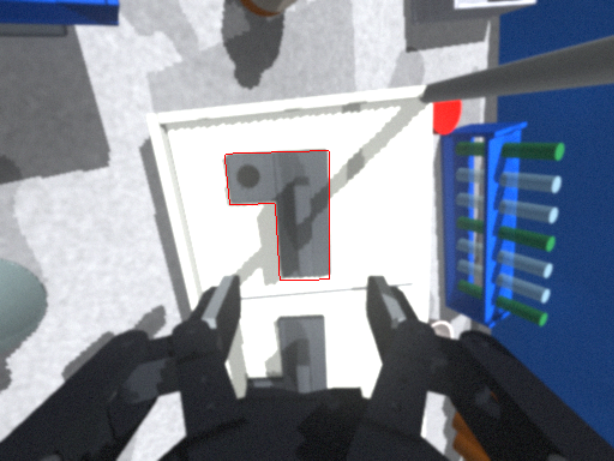

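The refined outline sits on the foot and the width of 11 mm shows the web is held. Now lifting and placing in the yellow tray.

```bash
cat >> h.py <<'E'
def carry(n,tray,tx,ztop,ymid):
    t0=read_t()
    P,R=grasp(n,.05,SG[n]); move_straight(P,rv(R),feed=.08)
    print("lift w",round(read_grip_width(),4),read_wrist_force().round(2))
    P,R=grasp(n,.14,SG[n]); move_straight(P,rv(R),feed=.2)
    P,R=tilt(ymid); move_to(P,rv(R))
    P,R=place(tray,tx,0,.26,1); move_to(P,rv(R))
    P,R=place(tray,tx,0,ztop,1); move_straight(P,rv(R),feed=.15)
    dwell(.15); print("above w",round(read_grip_width(),4),read_position().round(4),read_wrist_force().round(2),"t",round(read_t()-t0,2))
def setdown(tray,tx,zlow,feed=.025,f=2.5):
    P,R=place(tray,tx,0,zlow,1); h=move_straight(P,rv(R),feed=feed,f_stop=f)
    dwell(.1); print("contact",h,read_position().round(4),read_wrist_force().round(2),read_t())
    return h
E
python3 - <<'E'
from h import *
carry("R","yellow",.018,.165,.10)
f=wristframe(); save(f,"w_R3.png",1.2)
f=grab_frame("scene"); save(f,"s_R3.png",1.2)
E
```

```text
lift w 0.0108 [-0.07 -0.71 -2.74]
above w 0.011 [ 0.4762 -0.3606  0.1667] [ 0.58 -0.25 -2.45] t 4.64
```

View pics/w_R3.png

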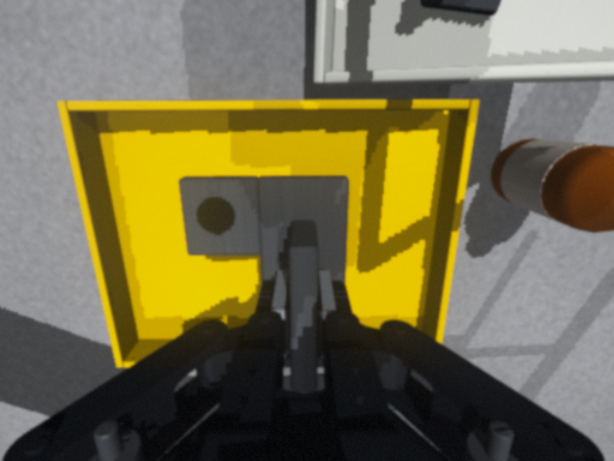

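View pics/s_R3.png

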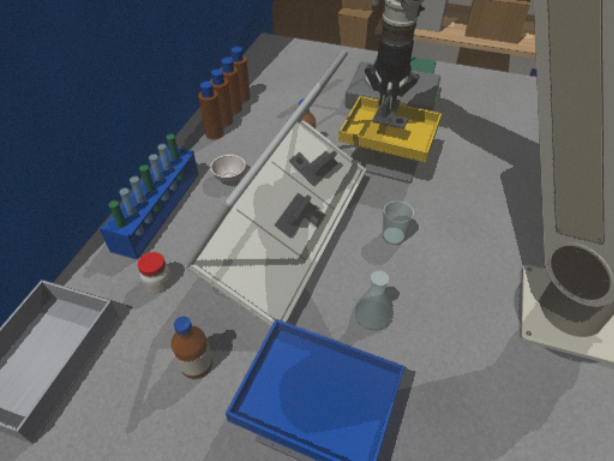

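The foot is held level over the middle of the yellow tray. Setting it down.

```bash
python3 - <<'E'
from h import *
t0=read_t()
if setdown("yellow",.018,.078):
    grip(.04); print(read_grip_width(),read_wrist_force().round(2))
    P=read_position(); P[2]+=.09; move_straight(P,feed=.12)
    f=wristframe(); save(f,"w_R4.png",1.2)
print(read_t()-t0,read_t())
E
```

```text
contact True [ 0.4753 -0.3601  0.1172] [ 0.94 -0.41  2.62] 13.3583
0.039920711519987315 [-0.14 -0.3   0.06]
3.3583 14.7
```

View pics/w_R4.png

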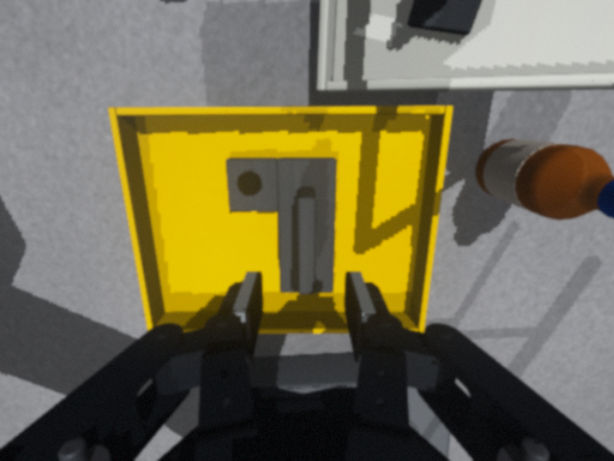

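The right foot lies flat and centred in the yellow tray. Next is the foot at y≈-0.17.

```bash
cat >> h.py <<'E'
def pick(n,y):
    t0=read_t()
    P,R=tilt(y); move_to(P,rv(R)); grip(.06,60)
    P,R=grasp(n,.12,SG[n]); move_to(P,rv(R)); dwell(.1); refine(n,f"w_{n}.png")
    P,R=grasp(n,.06,SG[n]); move_straight(P,rv(R),feed=.15)
    P,R=grasp(n,.0135,SG[n]); h=move_straight(P,rv(R),feed=.06,f_stop=6)
    print("hit",h,(read_position()-P).round(4))
    if h: return False
    grip(0.0,60); w=read_grip_width(); print("w",w,read_wrist_force().round(2),read_t()-t0)
    return .009<w<.015
E
python3 - <<'E'
from h import *
n="L3"
if pick(n,-.14):
    carry(n,"blue",.034,.19,-.10)
    f=wristframe(); save(f,"w_L3b.png",1.2)
    f=grab_frame("top"); save(f,"t_L3.png",1.2)
E
```

```text
L3 refine [-0.0081 -0.1597 -0.2191] [-0.0051 -0.159  -0.2193] 974 389.0 6138
hit False [0.0001 0.     0.    ]
w 0.011191613254895724 [-2.64  0.8   3.58] 4.191700000000001
lift w 0.0112 [-0.01  1.73 -2.22]
above w 0.011 [0.4633 0.373  0.1918] [-0.38  0.37 -1.78] t 4.45
```

View pics/w_L3.png

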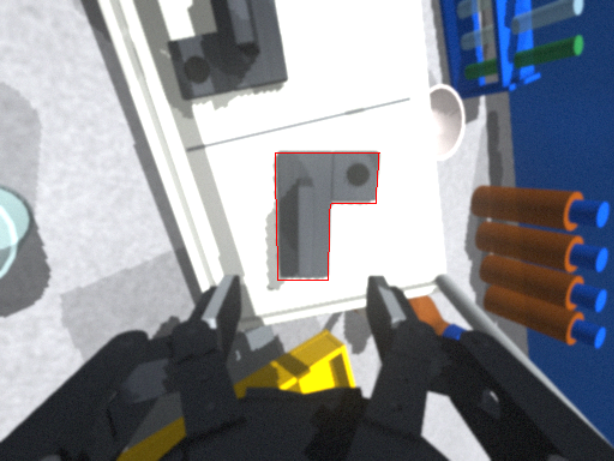

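View pics/w_L3b.png

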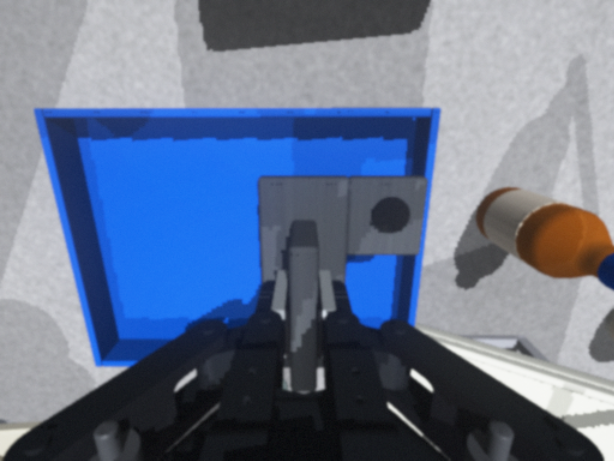

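View pics/t_L3.png

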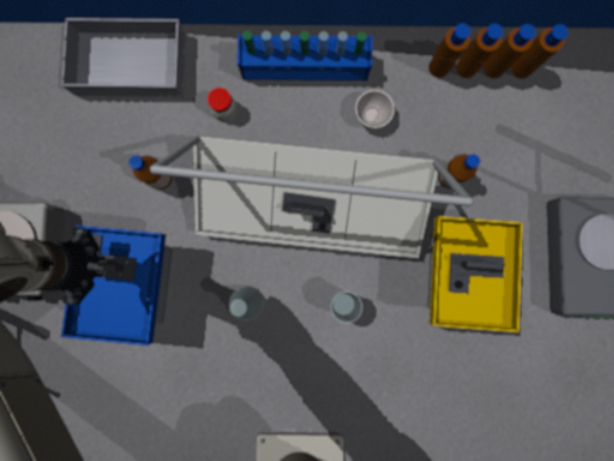

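The foot is held, with its tab about 14 mm clear of the right-hand wall. Setting it down in the blue tray, then picking the last foot.

```bash
python3 - <<'E'
from h import *
if setdown("blue",.034,.078):
    grip(.035); print(read_grip_width(),read_wrist_force().round(2))
    P=read_position(); P[2]+=.10; move_straight(P,feed=.12)
    f=wristframe(); save(f,"w_L3c.png",1.2)
    n="L2"
    if pick(n,0.0):
        carry(n,"blue",-.034,.185,0.02)
        f=wristframe(); save(f,"w_L2b.png",1.2)
print(read_t())
E
```

```text
contact True [0.4624 0.3726 0.1371] [0.37 0.65 3.61] 25.8083
0.03509010660276546 [-1.19  0.29  1.02]
L2 refine [-1.5900e-02  1.4000e-03  3.0226e+00] [-0.0127  0.0053  3.0876] 1341 704.0 6331
hit False [0.0001 0.     0.    ]
w 0.011115227414674802 [-2.74  1.19  2.79] 4.683299999999999
lift w 0.0107 [ 0.1   0.66 -1.58]
above w 0.0113 [0.3955 0.3788 0.1868] [ 0.58 -0.1  -1.38] t 4.08
36.0
```

View pics/w_L3c.png

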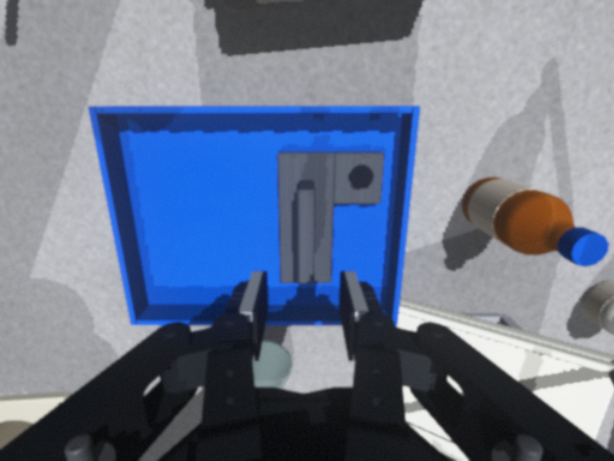

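View pics/w_L2b.png

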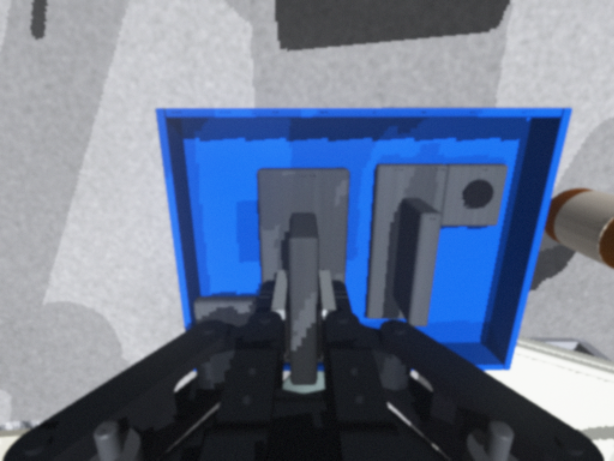

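The first left foot lies flat on the right side of the tray (bar at px 370–440). The second is held over the left half, with a clear gap to the first (px 348 to 370) and to the left wall. Setting it down.

```bash
python3 - <<'E'
from h import *
print(read_t(),read_grip_width(),read_position().round(4))
if setdown("blue",-.034,.078):
    grip(.035); print(read_grip_width(),read_wrist_force().round(2))
    P=read_position(); P[2]+=.12; move_straight(P,feed=.12)
    f=wristframe(); save(f,"w_L2c.png",1.2)
    P,R=tilt(0.05); move_to(P,rv(R))
    for c in("scene","top"):
        f=grab_frame(c); save(f,c+"_end.png",1.2)
        for n in["left_foot_a_web","right_foot_web","amber_a_mid","flask_mid","beaker_mid"]:
            for d in tip_of(c,n): print(c,n,np.round(d["point"],3),round(d["confidence"],2))
print(read_t(),read_wrist_force().round(2))
E
```

```text
36.0 0.011102855000029221 [0.3953 0.3788 0.1865]
contact True [0.3946 0.3782 0.1367] [0.87 0.63 2.31] 38.2167
0.03511332925848353 [ 1.06 -0.54 -0.39]
scene left_foot_a_web [0.462 0.367 0.15 ] 0.88
scene right_foot_web [ 0.472 -0.363  0.131] 0.66
scene amber_a_mid [0.67  0.339 0.075] 0.94
scene flask_mid [0.384 0.13  0.062] 0.73
scene beaker_mid [ 0.388 -0.096  0.041] 0.87
scene beaker_mid [0.462 0.364 0.15 ] 0.34
top left_foot_a_web [0.464 0.371 0.148] 0.77
top left_foot_a_web [0.393 0.378 0.149] 0.41
top right_foot_web [ 0.476 -0.36   0.126] 0.69
top right_foot_web [0.382 0.126 0.061] 0.3
top amber_a_mid [0.677 0.336 0.077] 0.79
top flask_mid [0.382 0.128 0.06 ] 0.94
top beaker_mid [ 0.382 -0.096  0.04 ] 0.88
41.625 [ 0.27  0.34 -0.42]
```

View pics/w_L2c.png

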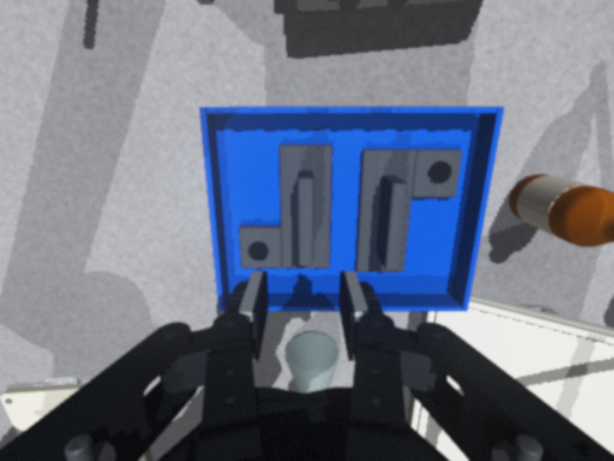

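View pics/scene_end.png

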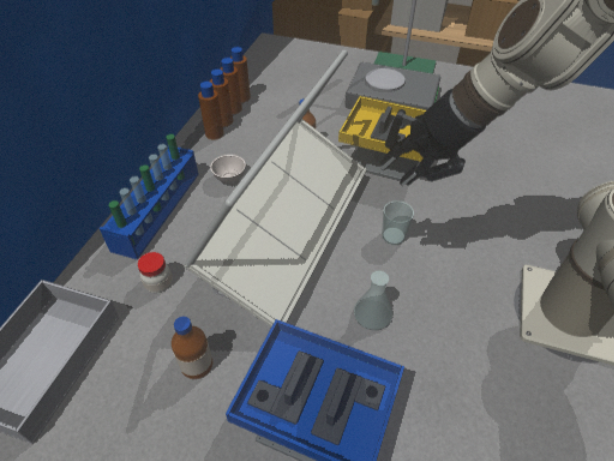

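View pics/top_end.png

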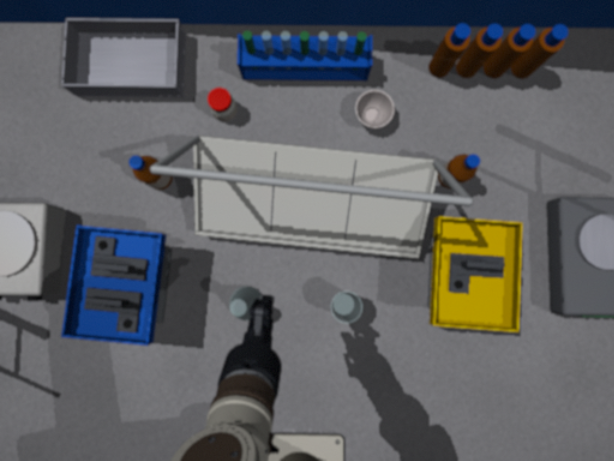

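The board is empty. Both left feet are flat in the blue tray, the right foot is flat in the yellow tray, and the bottles, flask and beaker are where they started. The gripper is open and clear in the air, so I'm handing in.

```bash
python3 -c "
from workcell import *
dwell(.3); print(read_t(),read_wrist_force()); print(sign_off())"
```

```text
41.925 [-0.54402249 -0.10565941  0.67035734]
the job is handed in; nothing more can be done
None
```

All three feet are sorted and the job was handed in at 41.9 s of the 72 s allowed. The two left-hand feet are in the blue tray and the right-hand foot is in the yellow tray. I pinched each foot by its web square to the slope, levelled it, and lowered it until the tray floor was felt. The net wrist force at contact was about 2 to 4 N.

**Last checks**
- **Position:** wrist, scene and top pictures show every foot flat on its sole and clear of the walls. The networks place the webs within about 40 mm of the tray centres, roughly 0.15 m up in blue and 0.13 m in yellow. The second blue foot was found only in the top view, at low confidence (0.41), but the pictures and the arm's own release position agree with it.
- **Bystanders:** the flask, the beaker and the bottle beside the blue tray read within about 4 mm of where they started. The bottle behind the yellow tray was not found by the networks at the end; in the pictures it stands where it did.
- **Robot:** the gripper was open and clear of everything, with about 1 N on the wrist.

No check failed. One network report placed a "right foot" on the flask at confidence 0.3, which the pictures show to be false.

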